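Pulse an oak gall in the sample mill

TASK

Drop the oak gall from the white card into the sample mill, put the mill's lid on (its lugs go down through the notches until the rim sits flat on the plate), and turn the lid clockwise until its white ribs stand at the orange pulse marks, about half way to the red catch. The lid springs back if let go, and must not be turned on into the catch, where it would lock running: finish with the gripper still holding it at the pulse marks. Leave the pebble, the eraser and the tape roll where they are.

Things in the scene. Friction and masses are not known exactly. Their poses are not given: they have to be found in the camera images.
- mill: Sample mill fixed to the bench, 120 mm square with round corners, 118 mm high, pale grey on a dark base, steel collar plate on top. Origin: centre of its underside, z up. Chamber 81 mm square inside, 62 mm deep. The lid's notches lie in its +x and -x directions; the lid goes in either way round (half turn).
- mill_mouth (a point): Centre of the mill's mouth in the plane of the collar plate's top (118 mm above the bench); axes as the mill's. Round hole 66 mm across with two notches, 38 mm wide (wider outward), that reach out to 40 mm from the axis in the +x and -x directions; a black dot beyond each. The plate is 5.5 mm thick; the lid's lugs turn under it.
- pulse_ring (a joint): Switch ring hidden under the plate, rad: 0 at rest, grows as a lug of the lid pushes it clockwise, spring 0.05 N m at 0 plus 0.12 N m per rad. The lug meets it about 0.10 rad from mid-notch, so it reads the lid's turn less 0.10 (give or take 0.06 for play). Pulse: 0.30 to 0.70, best 0.50. A rib touches the catch ball at about 0.94 and has clicked past by 1.2.
- lid: Loose bayonet lid, 48 mm high, about 150 g, standing upright on its nose. Origin: centre of the underside, z up. Aluminium plug 62 mm across, its lowest 7 mm tapering to 52 mm; at z = 20 to 26 mm a dark rim 96 mm across, above it a pale grey grip bar 58 mm long (x), 14 mm wide (y), up to z = 48 mm. Alike after a half turn. Seated, its origin is 20 mm below the mouth point.
- lid_grip (a point): Centre of the top face of the lid's grip bar, 48 mm above the lid's origin; axes as the lid's.
- card: White paper card lying on the bench, 74 x 74 mm, under 0.5 mm thick; the oak gall stands on it. Origin: its centre.
- gall_center (a point): Centre of the oak gall, a loose hard brown ball 24 mm across with a small flat underneath on which it stands (centre 10.4 mm above the bench), 12 g.
- rock_sample: Grey pebble, 44 x 60 x 32 mm, loose: leave alone. Origin: centre of the underside.
- eraser: Eraser in a blue sleeve, 21 x 45 x 13 mm, loose: leave alone. Origin: centre of the underside.
- tape_roll: Roll of tan tape lying flat, 96 mm across, 25 mm high, loose: leave alone. Origin: centre of the underside.
- pulse_mark (a point): Middle of one of the two orange arcs on the plate, 54 mm from the axis, 0.60 rad clockwise (from above) of the +x notch; the arc runs from 0.40 to 0.80 rad. The other is half a turn away.
- lock_catch (a point): Foot of the red lock catch on the plate, 14 mm wide, 10 mm high, 58 to 64 mm from the axis, 1.15 rad clockwise of the +x notch; a steel ball 8 mm across, sprung towards the axis, stands before it.
- lid_lug (a point): Outer end of the lid's +x lug (the other is half a turn round, under the other end of the bar): lugs 32 mm wide, ends 36 mm from the axis, z = 6.5 to 13 mm above the lid's underside. Over each lug a white rib, 4 mm wide, stands out of the dark rim to 53.5 mm from the axis.

How it is judged:
By the outcome, as a careful person would: the job done as asked, in the order asked, and still so for the second after the job is handed in, while the arm keeps its last pose, push and grip.
It also fails if it takes over 64 s, if anything falls off the work surface, if the arm or the gripper's body presses on something with over 40 N, if the wrist force passes 120 N, or if a joint passes its speed limit or range.

ROBOT

A 7-joint arm with a two-finger parallel gripper is mounted at the origin on a cart in front of the work surface, level with it; the furniture and walls round the work are solid. World frame = base frame: x ahead of the robot, y to its left, z up, the work surface at z = 0. Lengths are in m, angles in rad, forces in N, time in s.
With the tool pointing down it reaches from about 0.35 to 0.9 m from the base axis. Payload 8.1 kg.
Tool frame: the origin (TCP) lies on the front face of the gripper's body, between the roots of the fingers; the fingertips stand 66 mm ahead of it and the grasp point (between the pads) lies 47 mm ahead of it (arm.finger_overhang is the distance from the TCP to the fingertips, in m); z points along the fingers, y is the line along which they close (so a half turn about z gives the same grasp; the last joint's range is limited). The gripper opens to 92 mm and grips with 3 to 60 N. Pads are 19 mm wide; open, the fingers measure 130 mm over their backs; the gripper's body (75 mm by 190 mm) begins 47 mm behind the grasp point.
Start: joints at [-1.3, 0.434, 0.025, 1.573, -0.012, 1.134, -0.075], TCP at [0.228, 0.582, 0.292] pointing down, gripper open.
Joint ranges: [-2.62, 2.62], [-0.44, 2.09], [-1.27, 1.32], [0.08, 2.57], [-1.32, 4.46], [0.12, 2], [-2.74, 2.74]. Speed limits (rad/s): [2.22, 2.22, 3.01, 3.01, 3.14, 3.14, 3.14].

INTERFACE

Orientations are given as a rotation vector (axis times angle).
In Python, from cell import readout, cams, workorder, spotter, arm gives the robot as it stands.
- The arm moves only by the tool advance, called after "Call:" as name([rows], argument=value, ...), one row to a line, values as JSON. Schema: {"type":"object","properties":{"segments":{"type":"array","items":{"type":"array","prefixItems":[{"type":"array","items":{"type":"number"},"minItems":3,"maxItems":3},{"type":"number"},{"type":"number"}],"minItems":3,"maxItems":3},"minItems":1,"maxItems":10},"grip_n":{"type":"number"},"only":{"type":"string"},"quiet":{"type":"boolean"},"lines":{"type":"string"}},"required":["segments"],"additionalProperties":false}. segments is a list of rows, 1 to 10 of them, each written [[dx, dy, dz], turn, opening]: dx, dy, dz in a scale on which 1.0 is 60 cm, then a turn about the tool's z in fractions of the full range, 1 being pi/2 rad, then the opening from 0.0 (shut) to 1.0 (fully open); each row shifts and turns the commanded pose from where the row before left it, along the tool's axes as they then stand; what a row does not reach is not made up. A row lasts 1/10 s, in which the tool goes at most 0.05 m and 0.15 rad, less where a joint would pass 70% of its speed; a pose out of reach is approached as far as the arm can. The fingers move at their own pace and stop on an object; grip_n is the grip in N (left out, the last holds). Time passes only in rows, so rows that do not move let the fingers close. The tool returns the time, the measured TCP pose, the force, the opening and the grip force at its end. only (a regular expression) keeps the lines of the reply that match it, lines (a string "A,B") keeps lines A to B, and quiet returns only ok. Input that does not fit is refused with a message, and nothing moves.
- readout.observe(): the state, without advancing time (a new reading comes with each control period).
- cams.get_image(name): name is "scene" or "top" or "wrist"; returns a dict with "image" (420x560x3 uint8, blue, green, red), "fx", "fy", "cx", "cy" (pixels), "distortion" ([k1, k2, p1, p2, k3] as OpenCV has them; the pictures are not rectified), "cam_to_world" (4x4, takes a point from camera to world coordinates); the wrist camera has in their place "mount" (4x4, takes a point from camera to tool coordinates, whose origin is the TCP and whose axes are the flange's). Camera axes: x right, y down, z forward; pixel columns grow to the right and rows downward; lengths in m; the calibration is good to about 2 mm. A picture is of the moment at which its call begins: read the wrist's pose just before it. There is no depth.
- workorder.sign_off(): hands the job in; it is judged then, once.
Trained networks look in a picture, given as the dict that the camera call returned (one of the last four; its "shot" number tells which), for a name from the list of things; names that differ only in an ending like _2 or _b are one class to them, and where a whole thing is asked for, a point or a joint stands for the part that bears it (a point fixed in the world has none). Each returns a list of dicts, best first, with "score" (0 to 1); they miss things now and then, are a little off and sometimes report something else, mostly with a low value. They report only what shows in the picture. A call takes as long as a camera call.
- spotter.boxes_of(picture, name): "centre" ([x, y, z] in m, in the coordinates of the camera as it stood for that picture, good to about 4 mm: the middle of the surface that is visible of it).
The state is a dict: "clock": time; "joints": joint angles; "dq": joint speeds; "joint_efforts": joint torques, N m; "position": TCP position; "ee_rot": TCP orientation; "force": force on the tool from outside, world axes, zero at the start; "ft_torque": the same for the moment, N m; "width": opening from 0.0 (shut) to 1.0 (fully open); "gripper_force": force on a finger pad.
Only numpy, scipy, OpenCV 4.12 (cv2) and the standard library are available. Lean on these libraries where they do the work, as an engineer would, in place of code of your own. Each camera call takes 0.05 s, during which the arm holds its last target. There are 200 camera calls.

## Working session

There is one attempt and no reset: what is moved stays moved. The work goes in short steps, Python scripts to look and compute and a tool call to move; the robot and the scene stay as the last step left them, time stands still between calls to the robot, and variables do not carry over. Pictures are saved under pics/ and viewed, at most 10 in all, crops included, and the job is handed in when it is done.

```bash
mkdir -p pics; ls; cat > h.py <<'E'
import numpy as np, cv2
from scipy.spatial.transform import Rotation as R
from cell import readout, cams, workorder, spotter, arm
def shot(n):
    s=readout.observe(); p=cams.get_image(n)
    if n=="wrist":
        T=np.eye(4);T[:3,:3]=R.from_rotvec(s["ee_rot"]).as_matrix();T[:3,3]=s["position"]
        p["W"]=T@np.array(p["mount"])
    else: p["W"]=np.array(p["cam_to_world"])
    return p
def find(p,n):
    return [(round(d["score"],2),np.round((p["W"]@np.r_[d["centre"],1])[:3],4)) for d in spotter.boxes_of(p,n)[:3]]
def K(p): return np.array([[p["fx"],0,p["cx"]],[0,p["fy"],p["cy"]],[0,0,1.]])
def px2w(p,uv,z):
    u=cv2.undistortPoints(np.array(uv,float).reshape(-1,1,2),K(p),np.array(p["distortion"],float)).reshape(-1,2)
    o=p["W"][:3,3]; d=np.c_[u,np.ones(len(u))]@p["W"][:3,:3].T
    return o+d*((z-o[2])/d[:,2])[:,None]
def w2px(p,X):
    M=np.linalg.inv(p["W"]); r,_=cv2.Rodrigues(M[:3,:3])
    return cv2.projectPoints(np.array(X,float).reshape(-1,1,3),r,M[:3,3],K(p),np.array(p["distortion"],float))[0].reshape(-1,2)
E
python3 - <<'E'
from h import *
s=readout.observe(); print({k:np.round(v,3) for k,v in s.items()})
a=shot("top");b=shot("scene")
for n in ["mill","mill_mouth","lid","lid_grip","card","gall_center","rock_sample","eraser","tape_roll","pulse_mark","lock_catch","lid_lug"]:
    print(n,find(a,n),find(b,n))
print(a["W"],b["W"][:3,3])
cv2.imwrite("pics/top.png",a["image"]);cv2.imwrite("pics/scene.png",b["image"])
E
```

```text
pics
{'clock': np.float64(0.0), 'joints': array([-1.3  ,  0.435,  0.025,  1.574, -0.012,  1.134, -0.075]), 'dq': array([ 0.002,  0.   , -0.001,  0.001, -0.001, -0.001,  0.   ]), 'joint_efforts': array([-1.0000e-03, -6.6783e+01,  9.8500e-01, -3.1447e+01, -6.1000e-02,
        4.3000e-02,  0.0000e+00]), 'position': array([0.228, 0.581, 0.291]), 'ee_rot': array([-5.840e-01, -3.087e+00,  3.000e-03]), 'force': array([0.504, 0.632, 0.021]), 'ft_torque': array([-0.006,  0.006,  0.019]), 'gripper_force': np.float64(0.0), 'width': np.float64(1.0)}
mill [(0.86, array([ 0.5322, -0.0981,  0.1129]))] [(0.73, array([ 0.5232, -0.1026,  0.106 ]))]
mill_mouth [(0.79, array([ 0.5312, -0.1019,  0.1179]))] []
lid [(0.95, array([0.5153, 0.1559, 0.0249]))] [(0.57, array([0.512 , 0.1528, 0.0279]))]
lid_grip [(0.91, array([0.519, 0.153, 0.03 ]))] [(0.66, array([0.5103, 0.1539, 0.0312]))]
card [(0.58, array([ 0.513 , -0.3116,  0.0022]))] [(0.94, array([ 0.5179, -0.3124,  0.0029]))]
gall_center [(0.57, array([ 0.5244, -0.3001,  0.0192]))] [(0.38, array([ 0.5242, -0.3015,  0.0162]))]
rock_sample [(0.74, array([
[... 206 characters left out ...]
43,  0.0203])), (0.31, array([0.5167, 0.1528, 0.0263]))]
pulse_mark [(0.78, array([ 0.5277, -0.0998,  0.119 ]))] [(0.7, array([ 0.5192, -0.113 ,  0.1102]))]
lock_catch [(0.76, array([ 0.5293, -0.098 ,  0.1127]))] [(0.65, array([ 0.5224, -0.1033,  0.1085]))]
lid_lug [(0.94, array([0.515 , 0.1513, 0.0256]))] [(0.96, array([0.5158, 0.1559, 0.0265])), (0.18, array([ 0.6717, -0.1977,  0.0273]))]
[[ 1.35518979e-03 -9.87762258e-01  1.55961168e-01  4.31050102e-01]
 [-9.99925754e-01  5.50169391e-04  1.21730669e-02 -1.09608587e-01]
 [-1.21099011e-02 -1.55966085e-01 -9.87688175e-01  9.95475646e-01]
 [ 0.00000000e+00  0.00000000e+00  0.00000000e+00  1.00000000e+00]] [ 0.07742459 -0.52167568  1.2777476 ]
```

View pics/top.png

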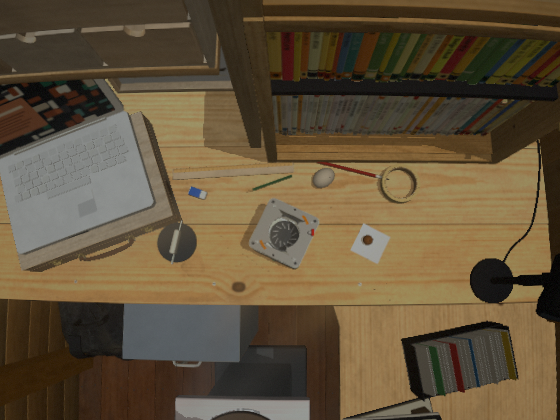

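View pics/scene.png

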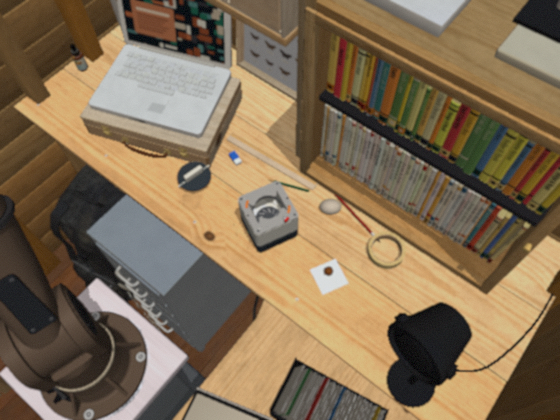

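The top view shows the mill at (285,234), lid at (177,242), gall on its card at (368,240) and pebble at (322,177). I'll zoom in on the mill and the lid for their angles.

```bash
python3 - <<'E'
from h import *
p=shot("top");im=p["image"]
print(p["fx"])
c=lambda x,y,w,f:cv2.resize(im[y-w:y+w,x-w:x+w],None,fx=f,fy=f,interpolation=cv2.INTER_CUBIC)
cv2.imwrite("pics/crop.png",np.hstack([c(285,234,40,5),c(177,242,40,5)]))
print("gall",px2w(p,[[368,240]],.012))
E
```

```text
411.31431143943763
gall [[ 0.52349776 -0.30248463  0.012     ]]
```

View pics/crop.png

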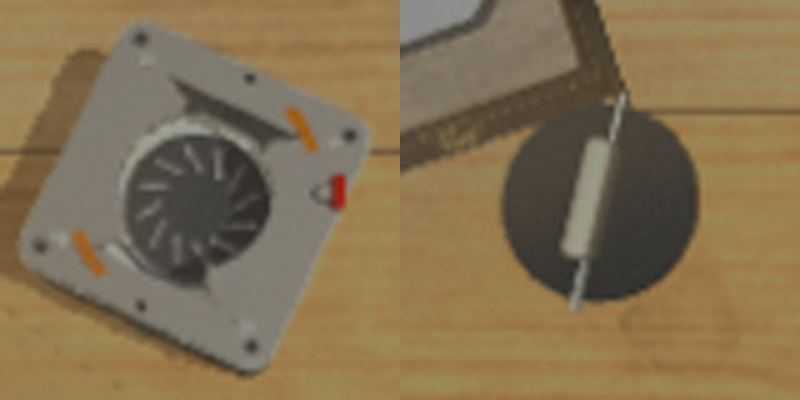

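Units first: shifts go in shares of 60 cm and turns go in shares of pi/2 rad. So -0.0355 m / 0.6 = -0.0592, -0.03 m / 0.6 = -0.05.

```bash
cat >> h.py <<'E'
def to(x,y,z,yaw=None):
    """tool-axis shift from measured pose to TCP target; yaw = world angle of tool y (mod pi)"""
    s=readout.observe(); M=R.from_rotvec(s["ee_rot"]).as_matrix()
    d=M.T@(np.array([x,y,z])-s["position"]); a=np.arctan2(M[1,1],M[0,1])
    t=0 if yaw is None else -((yaw-a+np.pi/2)%np.pi-np.pi/2)
    print("shift",np.round(d,4),"turn",round(t,3),"| pos",np.round(s["position"],4),"yaw",round(a,3),"tilt",np.round(M[:2,2],4),"F",np.round(s["force"],1),"w",round(float(s["width"]),3),"gf",round(float(s["gripper_force"]),1),"t",round(float(s["clock"]),2),"q7",round(s["joints"][6],2))
E
```

Call:
advance([
  [[-0.05, -0.0592, 0], 0, 1],
  [[-0.05, -0.0592, 0], 0, 1],
  [[-0.05, -0.0592, 0], 0, 1],
  [[-0.05, -0.0592, 0], 0, 1],
  [[-0.05, -0.0592, 0], 0, 1],
  [[-0.05, -0.0592, 0], 0, 1],
  [[-0.05, -0.0592, 0], 0, 1],
  [[-0.05, -0.0592, 0], 0, 1],
  [[-0.05, -0.0592, 0], 0, 1],
  [[-0.05, -0.0592, 0], 0, 1],
])

```text
clock: 2.35
position: [0.3782, 0.14, 0.2926]
ee_rot: [0.584, 3.086, 0.002]
force: [0.8, 1.1, 0.2]
width: 0.999
gripper_force: 0.0
```

```bash
python3 - <<'E'
from h import *
to(.524,-.301,.29)
E
```

```text
shift [-0.2967 -0.3573  0.0024] turn 0 | pos [0.3782 0.14   0.2926] yaw 1.197 tilt [0.0009 0.0008] F [0.8 1.1 0.2] w 0.999 gf 0.0 t 2.35 q7 0.74
```

Converted, -0.0355 m / 0.6 = -0.0592, -0.03 m / 0.6 = -0.05.

Call:
advance([
  [[-0.05, -0.0592, 0], 0, 1],
  [[-0.05, -0.0592, 0], 0, 1],
  [[-0.05, -0.0592, 0], 0, 1],
  [[-0.05, -0.0592, 0], 0, 1],
  [[-0.05, -0.0592, 0], 0, 0.8],
  [[-0.05, -0.0592, 0.0167], 0, 0.8],
  [[-0.05, -0.0592, 0.0333], 0, 0.7],
  [[-0.05, -0.0592, 0.05], 0, 0.6],
  [[-0.05, -0.0592, 0.05], 0, 0.6],
  [[-0.05, -0.0592, 0.05], 0, 0.6],
])

```text
clock: 3.35
position: [0.5236, -0.2866, 0.18]
ee_rot: [0.583, 3.086, 0.0]
force: [-0.4, -0.1, 1.6]
width: 0.607
gripper_force: 0.0
```

```bash
python3 - <<'E'
from h import *
p=shot("wrist")
print(find(p,"gall_center"),find(p,"card"),find(p,"mill"))
cv2.imwrite("pics/w1.png",p["image"])
print(w2px(p,[[.524,-.301,.0104]]))
to(.524,-.301,.1)
E
```

```text
[(0.9, array([ 0.5211, -0.2996,  0.02  ]))] [(0.73, array([ 0.5122, -0.3117, -0.0024]))] [(0.8, array([ 0.5053, -0.1563,  0.0903]))]
[[262.19263107 217.23253504]]
shift [-0.0072 -0.0134  0.08  ] turn 0 | pos [ 0.5224 -0.2859  0.18  ] yaw 1.195 tilt [-0.0022  0.0003] F [0.4 1.3 0.1] w 0.601 gf 0.0 t 3.55 q7 1.91
```

View pics/w1.png

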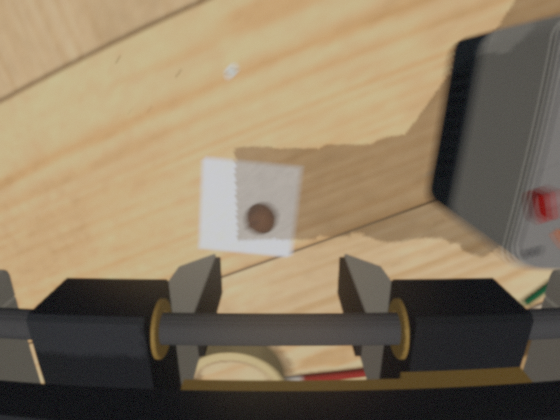

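Wrist view: the gall is at (261,218), 1 px from where my estimate (0.524, -0.301) projects. Next I descend to TCP z = 0.070.

Converted, 0.03 m / 0.6 = 0.05, 0.025 m / 0.6 = 0.0417.

Call:
advance([
  [[-0.006, -0.0112, 0.0333], 0, 0.6],
  [[-0.006, -0.0112, 0.0417], 0, 0.6],
  [[0, 0, 0.05], 0, 0.6],
  [[0, 0, 0.0417], 0, 0.6],
  [[0, 0, 0], 0, 0.6],
  [[0, 0, 0], 0, 0.6],
], grip_n=8)

```text
clock: 4.15
position: [0.5254, -0.2992, 0.0823]
ee_rot: [0.582, 3.086, 0.001]
force: [0.7, -0.7, 0.7]
width: 0.597
gripper_force: 0.0
```

```bash
python3 - <<'E'
from h import *
p=shot("wrist")
print(find(p,"gall_center")); to(.524,-.301,.0695)
E
```

```text
[]
shift [ 0.0015 -0.0016  0.0136] turn 0 | pos [ 0.5259 -0.3001  0.0831] yaw 1.198 tilt [ 0.0027 -0.0009] F [-0.   0.7  0.1] w 0.599 gf 0.0 t 4.25 q7 2.0
```

Converted, 0.012 m / 0.6 = 0.02, -0.001 m / 0.6 = -0.0017.

Call:
advance([
  [[0.0017, -0.0017, 0.02], 0, 0.6],
  [[0, 0, 0], 0, 0.4],
  [[0, 0, 0], 0, 0.2],
  [[0, 0, 0], 0, 0.2],
  [[0, 0, 0], 0, 0.2],
  [[0, 0, 0], 0, 0.2],
  [[0, 0, 0], 0, 0.2],
  [[0, 0, 0], 0, 0.2],
], grip_n=8)

```text
clock: 5.05
position: [0.5236, -0.3008, 0.0693]
ee_rot: [0.584, 3.087, -0.0]
force: [-1.0, 0.8, 2.4]
width: 0.252
gripper_force: 8.0
```

```bash
python3 - <<'E'
from h import *
to(.524,-.301,.0695)
E
```

```text
shift [-0.0005 -0.0001 -0.0002] turn 0 | pos [ 0.5236 -0.3008  0.0693] yaw 1.197 tilt [ 0.0003 -0.0001] F [-1.   0.8  2.4] w 0.252 gf 8.0 t 5.05 q7 2.02
```

Converted, -0.05 m / 0.6 = -0.0833, -0.03 m / 0.6 = -0.05.

Call:
advance([
  [[0, 0, -0.05], 0, 0.2],
  [[0, 0, -0.0833], 0, 0.2],
  [[0, 0, -0.0833], 0, 0.2],
  [[0, 0, -0.0833], 0, 0.2],
  [[0, 0, 0], 0, 0.2],
])

```text
clock: 5.55
position: [0.5257, -0.3029, 0.2561]
ee_rot: [0.583, 3.076, -0.004]
force: [-0.1, -0.6, -0.6]
width: 0.246
gripper_force: 8.0
```

```bash
python3 - <<'E'
from h import *
p=shot("top")
f=lambda L,x,y:(np.array(L)-.5*0)/5+[x-40,y-40]-.4
s=px2w(p,f([[140,38],[348,135],[40,245],[251,346]],285,234),.118)
d=px2w(p,f([[250,78],[140,305]],285,234),.118)
print(s,s.mean(0),d,d.mean(0))
a=[s[0]+s[1]-s[2]-s[3], d[0]-d[1], 1j]
for v in a[:2]: print(np.arctan2(v[1],v[0]),np.linalg.norm(v))
v=s[0]+s[2]-s[1]-s[3]; print(np.arctan2(v[1],v[0])-np.pi/2)
r=px2w(p,f([[622-400,95],[575-400,308]],177,242),.026);v=r[0]-r[1]
print("ribs",r,r.mean(0),np.arctan2(v[1],v[0]),np.linalg.norm(v))
c=r.mean(0); to(s.mean(0)[0],s.mean(0)[1],.25)
E
```

```text
[[ 0.59825709 -0.07666668  0.118     ]
 [ 0.55566527 -0.16652386  0.118     ]
 [ 0.50813722 -0.03427839  0.118     ]
 [ 0.46517939 -0.12448045  0.118     ]] [ 0.53180974 -0.10048734  0.118     ] [[ 0.58059833 -0.12437724  0.118     ]
 [ 0.48255054 -0.07724844  0.118     ]] [ 0.53157444 -0.10081284  0.118     ]
-0.4373044911081118 0.19936686601108056
-0.4480657717672358 0.10878645224011026
-0.4435458689681768
ribs [[0.56874729 0.14709421 0.026     ]
 [0.46657859 0.16610346 0.026     ]] [0.51766294 0.15659884 0.026     ] -0.18395402184422863 0.10392205745703714
shift [0.067  0.1899 0.0023] turn 0 | pos [ 0.5248 -0.3018  0.2528] yaw 1.197 tilt [ 0.0062 -0.0025] F [ 0.7  0.7 -1.3] w 0.246 gf 8.0 t 5.6 q7 1.9
```

Converted, 0.038 m / 0.6 = 0.0633, 0.02 m / 0.6 = 0.0333.

Call:
advance([
  [[0.0217, 0.0633, 0], 0, 0.2],
  [[0.0233, 0.0633, 0], 0, 0.2],
  [[0.0217, 0.0633, 0], 0, 0.2],
  [[0.0233, 0.0633, 0], 0, 0.2],
  [[0.0217, 0.0633, 0.0167], 0, 0.2],
  [[0, 0, 0.0333], 0, 0.2],
  [[0, 0, 0.0333], 0, 0.2],
  [[0, 0, 0], 0, 0.2],
  [[0, 0, 0], 0, 0.2],
])

```text
clock: 6.5
position: [0.5299, -0.0996, 0.1986]
ee_rot: [-0.584, -3.085, 0.001]
force: [-0.1, -0.1, 0.2]
width: 0.246
gripper_force: 8.0
```

```bash
python3 - <<'E'
from h import *
to(.5317,-.1006,.19)
E
```

```text
shift [-0.002  -0.0003  0.0086] turn 0 | pos [ 0.5299 -0.0996  0.1986] yaw 1.196 tilt [-0.0021 -0.0001] F [-0.1 -0.1  0.2] w 0.246 gf 8.0 t 6.5 q7 1.56
```

Converted, 0.045 m / 0.6 = 0.075, 0.04 m / 0.6 = 0.0667.

Call:
advance([
  [[-0.0033, 0, 0.0133], 0, 0.2],
  [[0, 0, 0], 0, 0.2],
  [[0, 0, 0], 0, 0.5],
  [[0, 0, 0], 0, 0.5],
  [[0, 0, 0], 0, 0.5],
  [[0, 0, -0.05], 0, 0.5],
  [[0, 0.0667, -0.05], 0, 0.5],
  [[0, 0.075, -0.05], 0, 0.5],
  [[0, 0.075, 0], 0, 0.5],
])

```text
clock: 7.4
position: [0.5807, 0.0182, 0.2832]
ee_rot: [0.586, 3.08, 0.004]
force: [1.6, -0.6, -0.3]
width: 0.5
gripper_force: 0.0
```

```bash
python3 - <<'E'
from h import *
p=shot("wrist");t=shot("top")
print(find(p,"gall_center"),find(t,"gall_center"))
c=t["image"][194:274,245:325]
cv2.imwrite("pics/after.png",np.hstack([p["image"],cv2.resize(c,(240,420))]))
to(.5177,.1566,.24)
E
```

```text
[(0.78, array([ 0.5306, -0.0957,  0.0741]))] []
shift [0.1067 0.106  0.0387] turn 0 | pos [0.5787 0.0191 0.2787] yaw 1.2 tilt [-0.0002 -0.    ] F [ 0.4 -0.7  0.7] w 0.498 gf 0.0 t 7.6 q7 1.3
```

View pics/after.png

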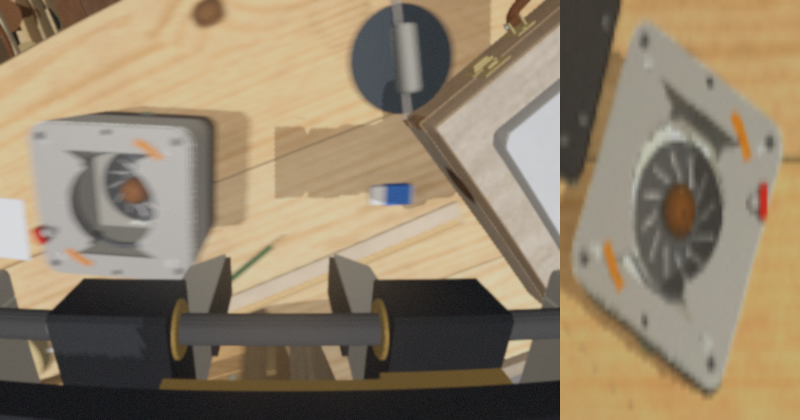

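Wrist view: the gall lies in the chamber at (132,190). The lid's at (402,58), hard by the suitcase corner near (415,118). Next I hover over the lid.

Converted, 0.027 m / 0.6 = 0.045, 0.026 m / 0.6 = 0.0433, -0.1 rad / 1.5708 = -0.0637.

Call:
advance([
  [[0.0433, 0.0433, 0], 0, 0.5],
  [[0.045, 0.045, 0], 0, 0.5],
  [[0.045, 0.045, 0], -0.0318, 0.4],
  [[0.045, 0.0433, 0.0167], -0.0637, 0.4],
  [[0, 0, 0.0333], 0, 0.4],
  [[0, 0, 0], 0, 0.4],
  [[0, 0, 0], 0, 0.4],
])

```text
clock: 8.3
position: [0.5162, 0.1527, 0.249]
ee_rot: [-0.356, -3.121, 0.002]
force: [-0.0, 0.2, 0.3]
width: 0.403
gripper_force: 0.0
```

```bash
python3 - <<'E'
from h import *
p=shot("wrist");t=shot("top")
print(find(p,"lid"),find(p,"lid_grip"),find(p,"lid_lug"))
cv2.imwrite("pics/lid.png",np.hstack([p["image"][:,130:560][:300],cv2.resize(t["image"][190:270,125:205],(300,300),interpolation=cv2.INTER_CUBIC)]))
np.save("W.npy",p["W"])
to(.5177,.1566,.24,1.37)
E
```

```text
[(0.78, array([0.5086, 0.1588, 0.0269]))] [(0.78, array([0.5135, 0.1587, 0.0211]))] [(0.61, array([0.514 , 0.1547, 0.0264])), (0.46, array([ 0.5074, -0.0362,  0.075 ]))]
shift [-0.0004  0.0029  0.0095] turn -0.025 | pos [0.5167 0.1539 0.2495] yaw 1.345 tilt [0.0011 0.0003] F [-0.2 -0.3  0.4] w 0.403 gf 0.0 t 8.55 q7 1.15
```

View pics/lid.png

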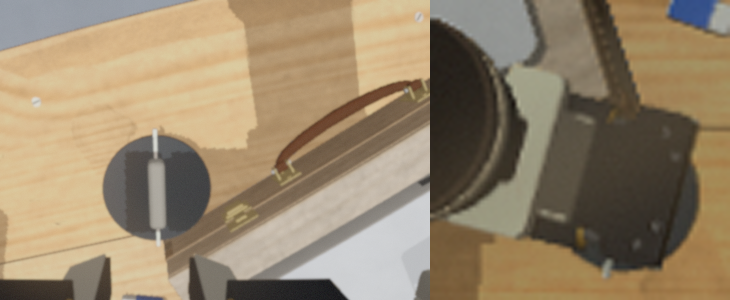

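```bash
python3 - <<'E'
from h import *
p=cams.get_image("wrist"); p["W"]=np.load("W.npy")
r=px2w(p,[[285.3,130],[288.3,244]],.026);v=r[0]-r[1];print("ribs",r,r.mean(0),np.arctan2(v[1],v[0])%np.pi-np.pi,np.linalg.norm(v))
b=px2w(p,[[286.5,158],[287,228]],.048);v=b[0]-b[1];print("bar",b,b.mean(0),np.arctan2(v[1],v[0])%np.pi-np.pi,np.linalg.norm(v))
e=px2w(p,[[210,188],[339,188]],.026);print("rim",e,e.mean(0),np.linalg.norm(e[0]-e[1]))
print("corner0",px2w(p,[[295,245]],0))
for z in(.04,.05,.06,.07,.08,.1): print(z,px2w(p,[[302,280],[560,135]],z).round(3).tolist())
c=b.mean(0)
# body footprint edges at yaw
E
```

```text
ribs [[0.46523838 0.16897879 0.026     ]
 [0.56663636 0.14890064 0.026     ]] [0.51593737 0.15893971 0.026     ] -0.19548457917172257 0.10336673798328432
bar [[0.48469881 0.16526211 0.048     ]
 [0.54278639 0.15263257 0.048     ]] [0.5137426  0.15894734 0.048     ] -0.21409039038816058 0.059444692382896465
rim [[0.49927227 0.09346415 0.026     ]
 [0.52470457 0.20384144 0.026     ]] [0.51198842 0.14865279 0.026     ] 0.11326936306236689
corner0 [[0.58020431 0.15326464 0.        ]]
0.04 [[0.598, 0.154, 0.04], [0.517, 0.396, 0.04]]
0.05 [[0.593, 0.155, 0.05], [0.514, 0.389, 0.05]]
0.06 [[0.587, 0.156, 0.06], [0.511, 0.381, 0.06]]
0.07 [[0.582, 0.156, 0.07], [0.508, 0.374, 0.07]]
0.08 [[0.576, 0.157, 0.08], [0.505, 0.366, 0.08]]
0.1 [[0.565, 0.158, 0.1], [0.5, 0.352, 0.1]]
```

Converted, 0.04 m / 0.6 = 0.0667, 0.03 m / 0.6 = 0.05, -0.02 rad / 1.5708 = -0.0127.

Call:
advance([
  [[0.0017, 0.0067, 0.05], -0.0127, 0.35],
  [[0, 0, 0.0667], 0, 0.35],
  [[0, 0, 0.0667], 0, 0.35],
  [[0, 0, 0.0333], 0, 0.35],
  [[0, 0, 0], 0, 0.35],
  [[0, 0, 0], 0, 0.35],
], grip_n=30)

```text
clock: 9.2
position: [0.5164, 0.1586, 0.1194]
ee_rot: [0.321, 3.125, -0.0]
force: [0.2, -1.0, 0.3]
width: 0.349
gripper_force: 0.0
```

```bash
python3 - <<'E'
from h import *
to(.516,.158,.096,1.366)
E
```

```text
shift [ 0.0003 -0.0007  0.0234] turn 0.0 | pos [0.5164 0.1586 0.1194] yaw 1.366 tilt [ 0.0002 -0.0002] F [ 0.2 -1.   0.3] w 0.349 gf 0.0 t 9.2 q7 1.25
```

Converted, 0.012 m / 0.6 = 0.02, 0.011 m / 0.6 = 0.0183.

Call:
advance([
  [[0, 0, 0.02], 0, 0.35],
  [[0, 0, 0.0183], 0, 0.35],
  [[0, 0, 0], 0, 0.35],
  [[0, 0, 0], 0, 0.25],
  [[0, 0, 0], 0, 0.1],
  [[0, 0, 0], 0, 0.1],
  [[0, 0, 0], 0, 0.1],
  [[0, 0, 0], 0, 0.1],
], grip_n=40)

```text
clock: 10.0
position: [0.5162, 0.1589, 0.0962]
ee_rot: [0.32, 3.125, 0.001]
force: [-0.8, -0.6, 3.8]
width: 0.146
gripper_force: 40.0
```

```bash
python3 - <<'E'
from h import *
to(.516,.158,.096,1.366)
E
```

```text
shift [ 0.     -0.0009  0.0002] turn 0.001 | pos [0.5162 0.1589 0.0962] yaw 1.367 tilt [0.0006 0.0003] F [-0.8 -0.6  3.8] w 0.146 gf 40.0 t 10.0 q7 1.27
```

Converted, -0.05 m / 0.6 = -0.0833, -0.04 m / 0.6 = -0.0667.

Call:
advance([
  [[0, 0, -0.0333], 0, 0.1],
  [[0, 0, -0.0667], 0, 0.1],
  [[0, 0, -0.0833], 0, 0.1],
  [[0, 0, -0.0833], 0, 0.1],
  [[0, 0, 0], 0, 0.1],
  [[0, 0, 0], 0, 0.1],
  [[0, 0, 0], 0, 0.1],
])

```text
clock: 10.7
position: [0.515, 0.1588, 0.2546]
ee_rot: [-0.319, -3.123, 0.001]
force: [-0.1, 0.4, -0.6]
width: 0.144
gripper_force: 40.0
```

```bash
python3 - <<'E'
from h import *
p=shot("wrist"); cv2.imwrite("pics/held.png",p["image"])
# predicted near-rib tip and bar end, lid centred on the tool axis
s=readout.observe(); M=R.from_rotvec(s["ee_rot"]).as_matrix(); P=lambda x,y,z: s["position"]+M@np.array([x,y,z])
print("bar top end",w2px(p,[P(.029,-.007,.048),P(.029,.007,.048)]),"rib tip top",w2px(p,[P(.0535,0,.070)]),"rim L/R",w2px(p,[P(0,-.048,.070),P(0,.048,.070),P(.048,0,.070)]))
to(.5317,-.1006,.241,-.443+np.pi/2)
E
```

```text
bar top end [[262.04681762 234.74644138]
 [296.47412996 234.75743357]] rib tip top [[279.30267621 164.75581006]] rim L/R [[181.56466899 272.7322733 ]
 [377.03856386 272.80050754]
 [279.30146774 176.88285964]]
shift [-0.0689 -0.2505  0.0136] turn 0.239 | pos [0.5149 0.1587 0.2543] yaw 1.367 tilt [-0.0027 -0.0012] F [-0.5  0.4 -1.6] w 0.15 gf 40.0 t 10.75 q7 1.16
```

View pics/held.png

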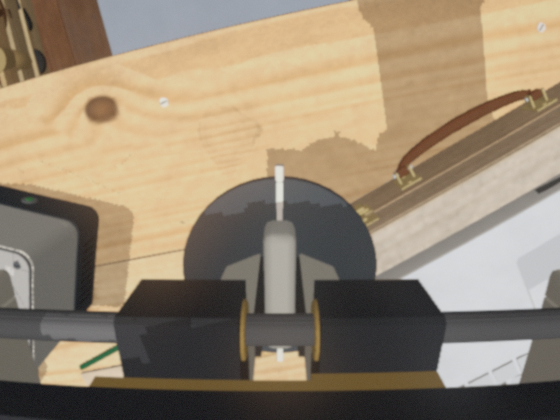

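Held view: the near rib tip shows at (279.5,165) and the rim edge at row 177, both as predicted, so the lid sits centred and square in the gripper. One pause on the way gives a second measurement of the mill.

Converted, -0.031 m / 0.6 = -0.0517, -0.023 m / 0.6 = -0.0383.

Call:
advance([
  [[-0.0383, -0.0517, -0.0167], 0, 0.1],
  [[-0.0383, -0.0517, -0.0167], 0, 0.1],
  [[-0.0383, -0.0517, -0.0167], 0, 0.1],
  [[-0.0383, -0.0517, 0], 0, 0.1],
  [[0, 0, 0], 0, 0.1],
  [[0, 0, 0], 0, 0.1],
  [[0, 0, 0], 0, 0.1],
  [[0, 0, 0], 0, 0.1],
  [[0, 0, 0], 0, 0.1],
])

```text
clock: 11.65
position: [0.5806, 0.0199, 0.2855]
ee_rot: [-0.317, -3.125, -0.0]
force: [0.1, -0.9, -1.4]
width: 0.15
gripper_force: 40.0
```

```bash
python3 - <<'E'
from h import *
p=shot("wrist"); np.save("W2.npy",p["W"])
c=np.array([.5317,-.1006,.118]);a=-.443
im=cv2.resize(p["image"][60:360,0:300],None,fx=2,fy=2,interpolation=cv2.INTER_CUBIC)
X=lambda r,t:c+[r*np.cos(a+t),r*np.sin(a+t),0]
pts=np.array([X(.0544,0),X(.0544,np.pi),X(.054,-.6),X(.054,np.pi-.6),X(.061,-1.15)])
q=w2px(p,pts);print(q)
cv2.imwrite("pics/mill2.png",im)
to(.5317,-.1006,.241,-.443+np.pi/2)
E
```

```text
[[ 98.55769061 246.77440441]
 [113.30128996 105.91053721]
 [ 61.69285919 226.32257747]
 [153.89804881 129.81762098]
 [ 31.79881185 195.11016696]]
shift [ 0.0238 -0.1277  0.0446] turn 0.241 | pos [0.5807 0.0197 0.2856] yaw 1.368 tilt [-0.0004  0.0002] F [ 0.7  0.5 -1.2] w 0.151 gf 40.0 t 11.7 q7 1.45
```

View pics/mill2.png

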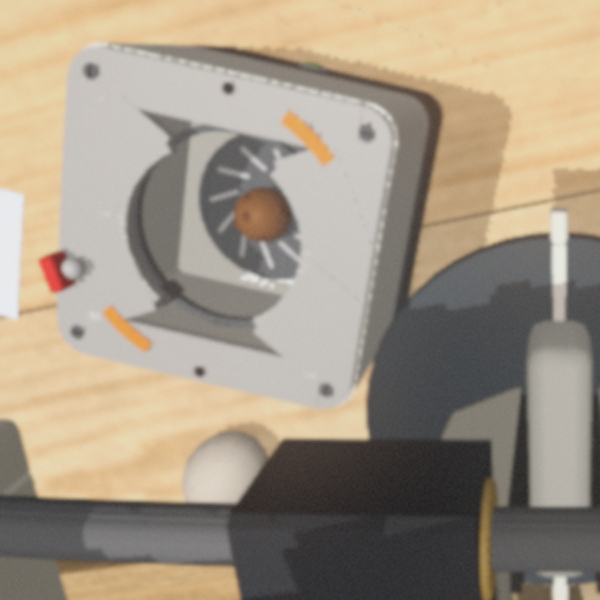

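The observed dots are (100,245.5) and (114,104), about 1 mm from the prediction, so the mill centre becomes (0.5312, -0.1002). The gall can be seen inside.

Converted, -0.032 m / 0.6 = -0.0533, -0.031 m / 0.6 = -0.0517, 0.12 rad / 1.5708 = 0.0764.

Call:
advance([
  [[0.01, -0.0533, 0], 0, 0.1],
  [[0.01, -0.0533, 0], 0, 0.1],
  [[0.01, -0.0533, 0], 0, 0.1],
  [[0.01, -0.0517, 0], 0, 0.1],
  [[0, 0, 0.0333], 0.0764, 0.1],
  [[0, 0, 0.0333], 0.0764, 0.1],
  [[0, 0, 0], 0, 0.1],
  [[0, 0, 0], 0, 0.1],
  [[0, 0, 0], 0, 0.1],
  [[0, 0, 0], 0, 0.1],
])

```text
clock: 12.7
position: [0.5323, -0.1006, 0.2468]
ee_rot: [0.688, 3.064, 0.001]
force: [-0.2, 0.4, -1.5]
width: 0.151
gripper_force: 40.0
```

```bash
python3 - <<'E'
from h import *
to(.5312,-.1002,.194,-.443+np.pi/2)
E
```

```text
shift [ 0.0012 -0.0001  0.0528] turn 0.001 | pos [ 0.5323 -0.1006  0.2468] yaw 1.129 tilt [0.0015 0.0001] F [-0.2  0.4 -1.5] w 0.151 gf 40.0 t 12.7 q7 1.47
```

Converted, 0.01 m / 0.6 = 0.0167, 0.005 m / 0.6 = 0.0083.

Call:
advance([
  [[0.0017, 0, 0.0167], 0, 0.1],
  [[0, 0, 0.0167], 0, 0.1],
  [[0, 0, 0.0167], 0, 0.1],
  [[0, 0, 0.0083], 0, 0.1],
  [[0, 0, 0.005], 0, 0.1],
  [[0, 0, 0.005], 0, 0.1],
  [[0, 0, 0], 0, 0.1],
])

```text
clock: 13.4
position: [0.5308, -0.1004, 0.2046]
ee_rot: [-0.692, -3.064, 0.0]
force: [0.3, -0.6, 0.2]
width: 0.148
gripper_force: 40.0
```

```bash
python3 - <<'E'
from h import *
for i in range(2): to(.5312,-.1002,.194,-.443+np.pi/2)
E
```

```text
shift [-0.0003  0.0003  0.0106] turn -0.001 | pos [ 0.5308 -0.1004  0.2046] yaw 1.127 tilt [-0.0003 -0.    ] F [ 0.3 -0.6  0.2] w 0.148 gf 40.0 t 13.4 q7 1.51
shift [-0.0003  0.0003  0.0106] turn -0.001 | pos [ 0.5308 -0.1004  0.2046] yaw 1.127 tilt [-0.0003 -0.    ] F [ 0.3 -0.6  0.2] w 0.148 gf 40.0 t 13.4 q7 1.51
```

Free so far, with the nose through the mouth. Now the last centimetre, slowly.

Converted, 0.002 m / 0.6 = 0.0033, 0.001 m / 0.6 = 0.0017.

Call:
advance([
  [[0, 0, 0.0033], 0, 0.1],
  [[0, 0, 0.0033], 0, 0.1],
  [[0, 0, 0.0033], 0, 0.1],
  [[0, 0, 0.0033], 0, 0.1],
  [[0, 0, 0.0017], 0, 0.1],
  [[0, 0, 0], 0, 0.1],
  [[0, 0, 0], 0, 0.1],
])

```text
clock: 14.1
position: [0.5308, -0.1003, 0.1959]
ee_rot: [-0.692, -3.065, -0.0]
force: [0.4, 1.0, -1.2]
width: 0.148
gripper_force: 40.0
```

```bash
python3 - <<'E'
from h import *
to(.5312,-.1002,.194,-.443+np.pi/2)
E
```

```text
shift [-0.0003  0.0002  0.0019] turn -0.001 | pos [ 0.5308 -0.1003  0.1959] yaw 1.127 tilt [-0.      0.0001] F [ 0.4  1.  -1.2] w 0.148 gf 40.0 t 14.1 q7 1.51
```

Converted, 0.001 m / 0.6 = 0.0017, 0.0005 m / 0.6 = 0.0008.

Call:
advance([
  [[0, 0, 0.0017], 0, 0.1],
  [[0, 0, 0.0017], 0, 0.1],
  [[0, 0, 0.0008], 0, 0.1],
  [[0, 0, 0], 0, 0.1],
  [[0, 0, 0], 0, 0.1],
])

```text
clock: 14.6
position: [0.5314, -0.1004, 0.1942]
ee_rot: [0.691, 3.063, 0.001]
force: [-0.2, 0.8, 6.8]
width: 0.148
gripper_force: 40.0
```

```bash
python3 - <<'E'
from h import *
to(.5312,-.1002,.194,-.443+np.pi/2)
E
```

```text
shift [0.0003 0.0001 0.0002] turn -0.001 | pos [ 0.5314 -0.1004  0.1942] yaw 1.127 tilt [0.0016 0.0002] F [-0.2  0.8  6.8] w 0.148 gf 40.0 t 14.6 q7 1.52
```

Seated: z is 0.194 as expected, with about 7 N of contact. Now turning clockwise.

Converted, 0.08 rad / 1.5708 = 0.0509.

Call:
advance([
  [[0, 0, 0], 0.0509, 0.1],
  [[0, 0, 0], 0.0509, 0.1],
  [[0, 0, 0], 0.0509, 0.1],
  [[0, 0, 0], 0.0509, 0.1],
  [[0, 0, 0], 0.0509, 0.1],
  [[0, 0, 0], 0, 0.1],
  [[0, 0, 0], 0, 0.1],
], grip_n=50)

```text
clock: 15.3
position: [0.5319, -0.0997, 0.1942]
ee_rot: [1.285, 2.865, 0.002]
force: [0.9, 3.9, 7.0]
width: 0.151
gripper_force: 50.0
```

```bash
python3 - <<'E'
from h import *
to(.5312,-.1002,.194,-1.043+np.pi/2); print(readout.observe()["ft_torque"])
E
```

```text
shift [ 0.0001 -0.0008  0.0002] turn 0.2 | pos [ 0.5319 -0.0997  0.1942] yaw 0.728 tilt [0.0022 0.0007] F [0.9 3.9 7. ] w 0.151 gf 50.0 t 15.3 q7 1.19
[ 0.59349556 -0.02928917 -0.02140641]
```

Converted, 0.05 rad / 1.5708 = 0.0318.

Call:
advance([
  [[0, 0, 0], 0.0318, 0.1],
  [[0, 0, 0], 0.0318, 0.1],
  [[0, 0, 0], 0.0318, 0.1],
  [[0, 0, 0], 0.0318, 0.1],
  [[0, 0, 0], 0, 0.1],
  [[0, 0, 0], 0, 0.1],
  [[0, 0, 0], 0, 0.1],
])

```text
clock: 16.0
position: [0.5323, -0.0999, 0.1942]
ee_rot: [1.562, 2.723, 0.003]
force: [3.9, 3.0, 4.4]
width: 0.145
gripper_force: 50.0
```

```bash
python3 - <<'E'
from h import *
to(.5312,-.1002,.194,-1.043+np.pi/2); print(readout.observe()["ft_torque"])
p=shot("wrist");t=shot("top");b=shot("scene")
c=lambda p,h:(lambda q:cv2.resize(p["image"][int(q[1])-h:int(q[1])+h,int(q[0])-h:int(q[0])+h],(280,280),interpolation=cv2.INTER_CUBIC))(w2px(p,[[.5312,-.1002,.13]])[0])
cv2.imwrite("pics/end.png",np.hstack([cv2.resize(p["image"][:400,80:480],(400,400)),np.vstack([c(t,35),c(b,35)])[:400] if 0 else cv2.resize(np.vstack([c(t,35),c(b,35)]),(200,400))]))
E
```

```text
shift [ 0.0003 -0.0012  0.0002] turn 0.001 | pos [ 0.5323 -0.0999  0.1942] yaw 0.529 tilt [0.0031 0.0003] F [3.9 3.  4.4] w 0.145 gf 50.0 t 16.0 q7 1.02
[ 0.5797199  -0.68237877  0.11063361]
```

View pics/end.png

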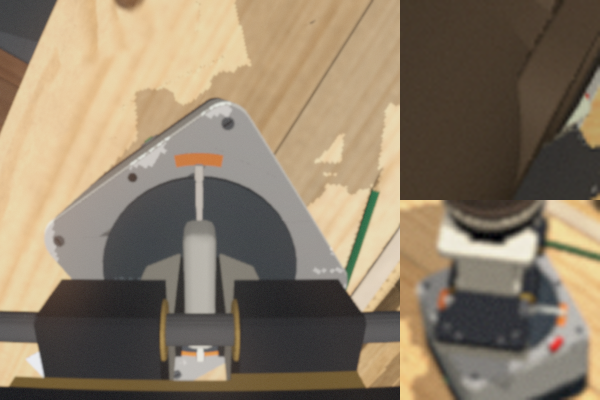

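The near rib (199,167) stands at the middle of the orange arc (199,159), and the far rib is on its own arc at (200,353). The rim lies flat and the gripper still holds the lid.

```bash
python3 -c "
from h import *
to(.5312,-.1002,.194,-1.043+np.pi/2)
print(workorder.sign_off())"
```

```text
shift [ 0.0003 -0.0012  0.0002] turn 0.001 | pos [ 0.5324 -0.0998  0.1942] yaw 0.529 tilt [0.0032 0.0004] F [3.2 2.3 5.2] w 0.148 gf 50.0 t 16.15 q7 1.02
the job is handed in; nothing more can be done
None
```

The job is handed in at 16 s: the gall is in the mill, the lid is seated and turned 0.60 rad clockwise to the orange pulse marks, and the gripper is still holding it there; no verdict came back.

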